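# Find the stamped pack box and push it to the dispatch line

## Task

Two identical open boxes of sample packs stand against the low rail; one has a round stamp on its underside. With the fingertips, tip up the left box and then the right one (push the near side so that it rears back on its far lower edge against the rail, steeply, about 60 degrees, for a moment to show its underside, without toppling it) and let each down flat again. Then push the stamped box sideways along the rail until it stands centred across the black dispatch line between them; leave the other box in its place, do not lift or carry either box, and do not disturb the things around.

Things in the scene. Friction and masses are not known exactly. Their poses are not given: they have to be found in the camera images.
- crate_a: open dark purple card box of blue and white packs, 103 mm (x) by 98 mm (y), walls 64 mm high, packs to 67 mm, 0.27 to 0.49 kg, centre of mass 15 mm up: tilted under about 70 degrees it falls back flat. Origin: centre of the underside; x towards the rail, y left, z up. Starts with its far wall 3 to 6 mm from the rail, on the left or right of the other box
- crate_b: the other box, same shape, size and axes as crate_a
- stamp (a point): the centre of the round stamp, a pale ring 70 mm across with a bar through it, on the underside of one of the two boxes, at the middle of that underside; hidden while the box stands flat
- crate_a_far_edge (a point): middle of the far lower edge of crate_a (51 mm along its x from its origin, at underside height), the edge it pivots on
- crate_b_far_edge (a point): the same point of crate_b
- rail: fixed low aluminium rail along its y, 520 mm long, 14 mm deep, 6 mm high, on the worktop behind both boxes. Origin: middle of its near lower edge, on the worktop; its x points away from the robot, y to the left along the rail
- dispatch_line: the dispatch line, a flat black strip 12 mm wide and 160 mm long in the worktop (flush, nothing to bump), running from the rail towards the robot. Origin: its far end, at the rail's near edge; x as the rail's, y across the line
- eraser: loose eraser, 20x42x12 mm, behind the rail; origin centre of its underside. Leave it alone
- tape_roll: loose roll of tape, 96 mm across, 25 mm high, near the robot; origin centre of its underside. Leave it alone
- weight: loose small brass balance weight, 22 mm across, 22 mm high, near the robot; origin centre of its underside. Leave it alone
- tin: loose white round tin, 74 mm across, 54 mm high, just behind the rail between the boxes; origin centre of its underside. Leave it alone

How it is judged:
On the way, in this order (a step that is already met when the one before it is completed fails the run):
1. the left box is tipped up by more than 46 degrees for 0.3 s (((y of crate_a in the frame of crate_b above 0 m and angle between crate_a's own z axis and vertical above 0.8 rad) or (y of crate_a in the frame of crate_b below 0 m and angle between crate_b's own z axis and vertical above 0.8 rad))), for 0.3 s.
2. the right box is tipped up by more than 46 degrees for 0.3 s (((y of crate_a in the frame of crate_b below 0 m and angle between crate_a's own z axis and vertical above 0.8 rad) or (y of crate_a in the frame of crate_b above 0 m and angle between crate_b's own z axis and vertical above 0.8 rad))), for 0.3 s.
At the end, for the whole second after the job is handed in: The stamped box stands flat and at rest with its centre within 20 mm of the middle of the dispatch line, near the rail (its centre 30 to 110 mm in front of the rail's near edge); the other box stands flat, at rest, within 45 mm of where it started (y of crate_a in the frame of dispatch_line between -0.02 and 0.02 m and x of crate_a in the frame of dispatch_line between -0.11 and -0.03 m and angle between each of crate_a, crate_b's own z axis and vertical below 0.06 rad and distance of crate_b from where it was at the start of the episode below 0.045 m and linear speed of each of crate_a, crate_b below 0.02 m/s); the robot touches nothing.
It fails at once if a box is lifted: its far lower edge is more than 20 mm above the worktop (height (world z) of any of crate_a_far_edge, crate_b_far_edge above 0.02 m).
It fails at once if a box is toppled over (tilted more than 83 degrees) (angle between any of crate_a, crate_b's own z axis and vertical above 1.45 rad).
It fails at once if a thing standing around is moved by more than 30 mm (distance of any of weight, tin, eraser, tape_roll from where it was at the start of the episode above 0.03 m).
It also fails if it takes over 72 s, if anything falls off the work surface, if the arm or the gripper's body presses on something with over 40 N, if the wrist force passes 120 N, or if a joint passes its speed limit or range.

## Robot

A 6-joint arm with a two-finger parallel gripper is mounted at the origin on a cart in front of the work surface, level with it; the furniture and walls round the work are solid. World frame = base frame: x ahead of the robot, y to its left, z up, the work surface at z = 0. Lengths are in m, angles in rad, forces in N, time in s.
With the tool pointing down it reaches from about 0.35 to 0.775 m from the base axis. Payload 5.5 kg.
Tool frame: the origin (TCP) lies at the very end of the fingers, on their centre line; the grasp point (between the pads) lies env.grasp_offset behind it (env.grasp_offset is the distance from the TCP to the grasp point, in m); x points along the fingers, y is the direction in which the jaws open and shut, and the axes are right-handed (so a half turn about x gives the same grasp; the last joint's range is limited). The gripper opens to 85 mm and grips with 20 to 120 N. Pads are 22 mm wide; open, the fingers measure 114 mm over their backs; the gripper's body (76 mm by 85 mm) begins 54 mm behind the grasp point. The pads swing forward as they close: fully open they stand 13 mm farther back than shut.
Start: joints at [-0.14, 0.313, 0.046, 1.304, 0, 1.431], TCP at [0.575, -0, 0.231] pointing down, gripper open.
Joint ranges: [-2.76, 2.76], [-0.86, 1.69], [-1.03, 1.26], [-2.2, 2.34], [-1.47, 1.5], [-3.14, 3.14]. Speed limits (rad/s): [2.57, 2.57, 3.14, 3.14, 3.14, 3.14].

## Interface

Orientations are given as a unit quaternion [w, x, y, z].
In Python, from workcell import get_state, viewer, job, env gives the robot as it stands.
- The arm moves only by the tool send_rows, never from a script. Its argument "plan" is a list of rows, each a list of 6 numbers: the shift along the tool's x, y, z in mm, then the turn, a rotation vector about the tool's x, y, z in degrees. A call has exactly 10 rows; each row is the pose to reach, as a shift and turn from the pose commanded when the call began, along the tool's axes at that moment; what a row does not reach only later rows make up. A row lasts 1/8 s, in which the tool goes at most 62.5 mm and 10.7 degrees, less where a joint would pass 70% of its speed; a pose out of reach is approached as far as the arm can. A call with a gripper value outside its range is refused whole. "claw" is the finger opening in mm, from 0 to 85.4, set as the call begins (left out, the last holds). The fingers move at their own pace and stop on an object; "newtons" is the grip in N (left out, the last holds). Time passes only in rows, so rows that repeat a pose let the fingers close, or fill a call up. It gives the time, the measured TCP pose, the force and the opening at its end, in the units of the state.
- get_state(): the state, without advancing time (a new reading comes with each control period).
- viewer.read_camera(name): name is "scene" or "side" or "wrist"; returns a dict with "frame" (384x512x3 uint8, blue, green, red), "mtx" (3x3 intrinsics, pixels), "rvec" (rotation vector, rad) and "tvec" (3), from world to camera coordinates, as OpenCV has them. Camera axes: x right, y down, z forward; pixel columns grow to the right and rows downward; lengths in m; the calibration is good to about 2 mm. The wrist camera is an equidistant fisheye: a pixel r from the principal point sees the ray r / f radians off the axis. A picture is of the moment at which its call begins. There is no depth.
- job.hand_in(): hands the job in, once; it reports no verdict.
The state is a dict: "clock": time; "joint_pos": joint angles; "qvel": joint speeds; "tau": joint torques, N m; "tcp_pos": TCP position; "orientation": TCP orientation; "wrist_force": force on the tool from outside, world axes, zero at the start; "ft_torque": the same for the moment, N m; "finger_gap": finger opening in m.
Only numpy, scipy, OpenCV 4.12 (cv2) and the standard library are available. Lean on these libraries where they do the work, as an engineer would, in place of code of your own. Each camera call takes 0.05 s, during which the arm holds its last target.

## Working session

There is one attempt and no reset: what is moved stays moved. The work goes in short steps, Python scripts to look and compute and a tool call to move; the robot and the scene stay as the last step left them, time stands still between calls to the robot, and variables do not carry over. Pictures are saved under pics/ and viewed, and the job is handed in when it is done.

Besides the shell and the picture viewer there is one more tool, called as a command line: name --pt "numbers of a row" for each row, then --argument value for the rest. send_rows: Moves the arm, as the interface text tells. Its arguments: {"type":"object","properties":{"plan":{"type":"array"},"claw":{"type":"number"},"newtons":{"type":"number"}},"required":["plan"]}

```bash
mkdir -p pics; ls
python3 - <<'E'
from workcell import get_state, viewer, job, env
import cv2
s=get_state(); print(s); print(env.grasp_offset)
for n in ["scene","side","wrist"]:
    r=viewer.read_camera(n); cv2.imwrite(f"pics/{n}0.png",r["frame"]); print(n,r["mtx"].tolist(),r["rvec"],r["tvec"])
E
```

```text
pics
{'clock': 0.0, 'joint_pos': array([-1.39629939e-01,  3.13987810e-01,  4.49767336e-02,  1.30359610e+00,
       -7.68128864e-06,  1.43123865e+00]), 'qvel': array([-0.00111468,  0.00040757, -0.00097793,  0.00075458,  0.00025621,
       -0.00221903]), 'tau': array([-2.90074182e-03, -4.80629075e+01,  2.98531097e+01,  1.95313990e-02,
       -3.83516899e-04, -4.27451073e-05]), 'tcp_pos': array([5.74489285e-01, 4.26058675e-05, 2.30415115e-01]), 'orientation': array([ 0.49947207,  0.49963037,  0.5004914 , -0.50040534]), 'wrist_force': array([ 0.29744106, -0.05503977,  0.26874427]), 'ft_torque': array([-0.00569282,  0.04479908,  0.00726528]), 'finger_gap': 0.08521047604260244}
0.0187
scene [[390.28104490265076, 0.0, 253.76299176254705], [0.0, 390.28104490265076, 191.0947642019593], [0.0, 0.0, 1.0]] [ 2.26569653 -0.5510154   0.22405469] [-0.51279289  0.18035735  0.8373283 ]
side [[471.47659269111136, 0.0, 254.61598546297907], [0.0, 471.47659269111136, 188.50580799997186], [0.0, 0.0, 1.0]] [ 0.43596528 -2.61846766  1.36434857] [0.5075487  0.12810914 0.81083126]
wrist [[297.3186396354542, 0.0, 260.76596105227327], [0.0, 297.3186396354542, 197.8206112471817], [0.0, 0.0, 1.0]] [-2.82341386e+00  9.61027396e-04  4.05756366e-03] [-0.57366636 -0.04096836  0.38168301]
```

View pics/scene0.png

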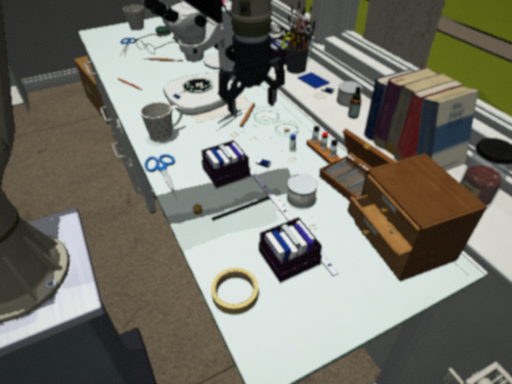

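View pics/side0.png

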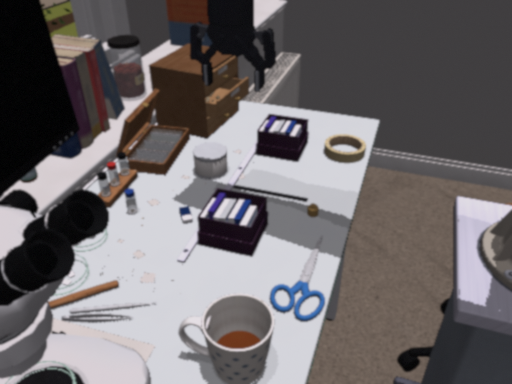

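View pics/wrist0.png

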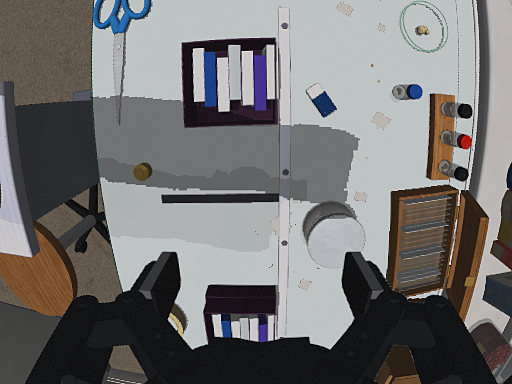

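```bash
cat > h.py <<'E'
import numpy as np, cv2
from workcell import get_state, viewer, job, env
from scipy.spatial.transform import Rotation as R
def cam(n,save=None):
    r=viewer.read_camera(n); r["name"]=n
    if save: cv2.imwrite("pics/"+save+".png",r["frame"])
    return r
def ray(r,uv):
    u,v=uv; K=r["mtx"]; x=(u-K[0,2])/K[0,0]; y=(v-K[1,2])/K[1,1]
    if r["name"]=="wrist":
        th=np.hypot(x,y); k=np.sin(th)/th if th>1e-9 else 1; d=np.array([x*k,y*k,np.cos(th)])
    else: d=np.array([x,y,1.])
    Rm=cv2.Rodrigues(np.array(r["rvec"]))[0]; t=np.array(r["tvec"]).ravel()
    return -Rm.T@t, Rm.T@d
def onz(r,uv,z):
    c,d=ray(r,uv); return c+d*(z-c[2])/d[2]
def proj(r,p):
    Rm=cv2.Rodrigues(np.array(r["rvec"]))[0]; q=Rm@np.array(p)+np.array(r["tvec"]).ravel(); K=r["mtx"]
    if r["name"]=="wrist":
        th=np.arctan2(np.hypot(q[0],q[1]),q[2]); s=th/max(np.hypot(q[0],q[1]),1e-9); x,y=q[0]*s,q[1]*s
    else: x,y=q[0]/q[2],q[1]/q[2]
    return np.array([K[0,0]*x+K[0,2],K[1,1]*y+K[1,2]])
E
python3 - <<'E'
from h import *
w=cam("wrist"); s=cam("scene"); d=cam("side")
for n,r in (("w",w),("s",s),("d",d)):
    print(n, "cam centre", ray(r,(256,192))[0].round(3))
    f=cv2.resize(r["frame"],None,fx=3,fy=3,interpolation=cv2.INTER_CUBIC)
    if n=="w": f=f[0:1040,250:1050]; cv2.imwrite("pics/wz1.png",f[:600]); cv2.imwrite("pics/wz2.png",f[520:1040])
    if n=="s": cv2.imwrite("pics/sz.png",f[380:880,450:1150])
    if n=="d": cv2.imwrite("pics/dz.png",f[300:800,450:1150])
print(R.from_quat(np.roll(get_state()["orientation"],-1)).as_matrix().round(2))
print("tip dispatch", [onz(w,p,0).round(4).tolist() for p in [(162,195),(162,202),(278,194),(278,201)]])
print("rail near low", [onz(w,p,0.006).round(4).tolist() for p in [(279,10),(278,195),(277,330)]])
print("rail far", [onz(w,p,0.006).round(4).tolist() for p in [(290,10),(289,195),(288,330)]])
print("L top", [onz(w,p,0.064).round(4).tolist() for p in [(182,42),(276,38),(184,127),(277,123)]])
print("R top", [onz(w,p,0.064).round(4).tolist() for p in [(206,310),(276,308)]])
E
```

```text
w cam centre [0.575 0.08  0.374]
s cam centre [ 0.241 -0.673  0.697]
d cam centre [0.284 0.724 0.571]
[[-0.  1.  0.]
 [ 0.  0. -1.]
 [-1. -0. -0.]]
tip dispatch [[0.4383, -0.0392, 0.0], [0.4372, -0.0494, 0.0], [0.5965, -0.038, 0.0], [0.5967, -0.0478, 0.0]]
rail near low [[0.5962, 0.1994, 0.006], [0.5962, -0.0375, 0.006], [0.6004, -0.2721, 0.006]]
rail far [[0.6097, 0.1998, 0.006], [0.6105, -0.0375, 0.006], [0.6188, -0.2726, 0.006]]
L top [[0.4921, 0.1486, 0.064], [0.5896, 0.149, 0.064], [0.4927, 0.0567, 0.064], [0.5908, 0.0593, 0.064]]
R top [[0.5001, -0.1811, 0.064], [0.5939, -0.1754, 0.064]]
```

View pics/wz1.png

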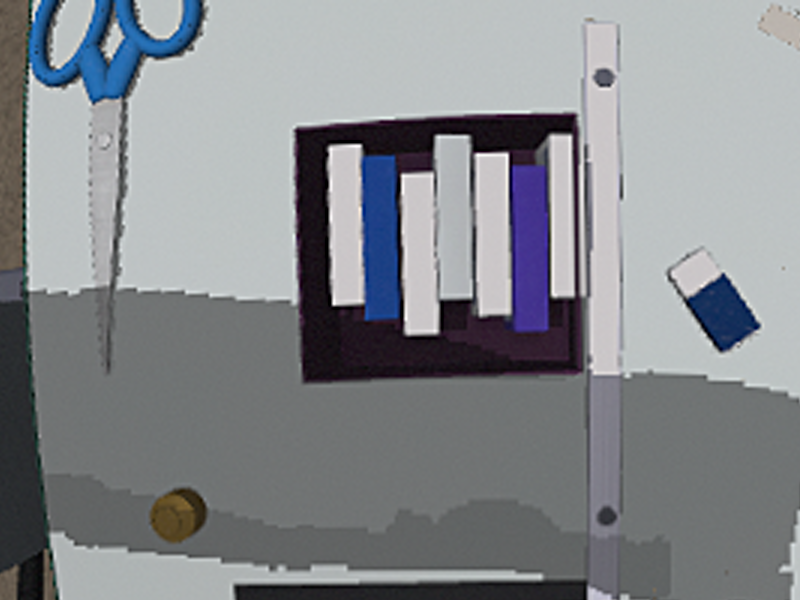

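View pics/wz2.png

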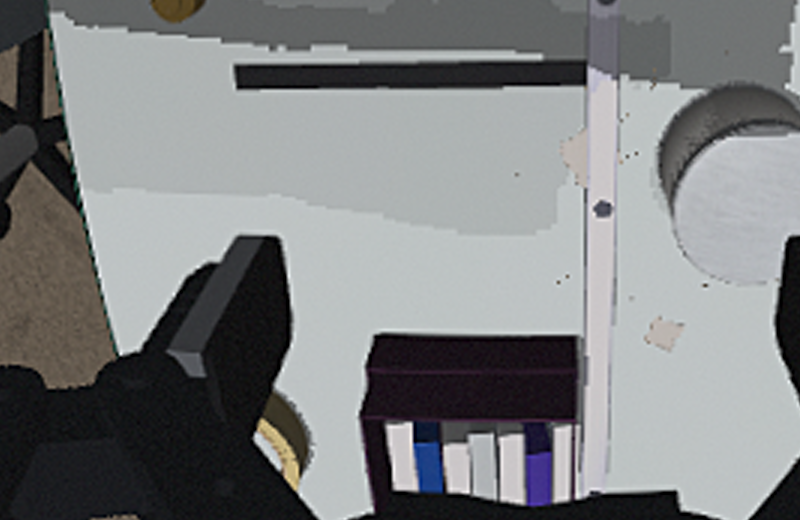

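View pics/sz.png

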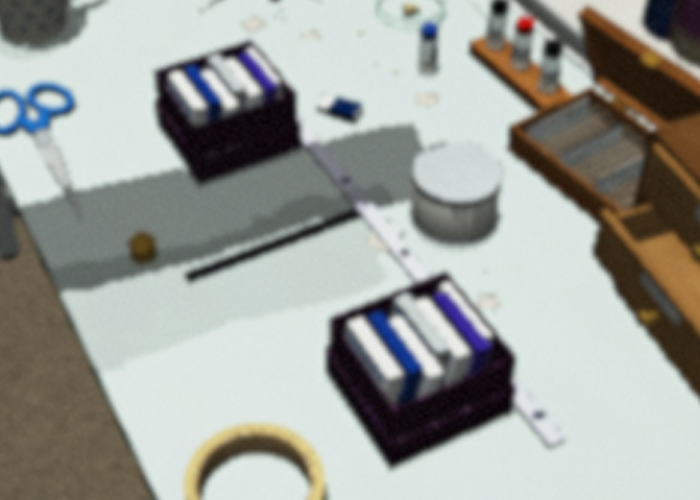

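View pics/dz.png

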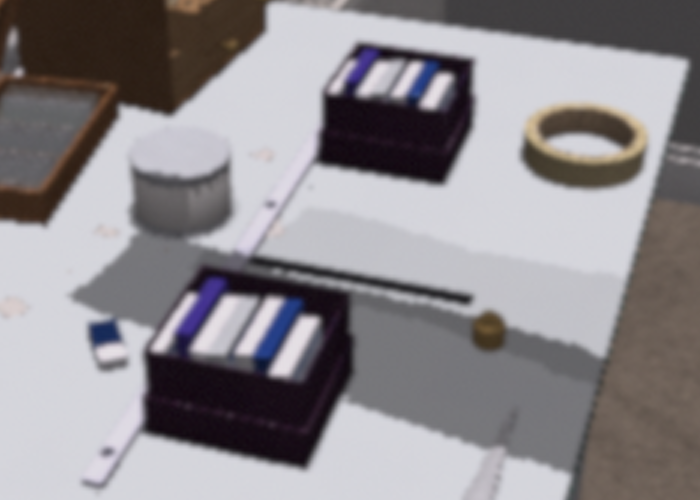

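Run:
```python
from h import *
w=cam("wrist"); s=cam("scene"); d=cam("side")
Z=lambda x,y:((450+x)/3,(380+y)/3)
S=lambda x,y:((450+x)/3,(300+y)/3)
W=lambda x,y:((250+x)/3,(y)/3)
W2=lambda x,y:((250+x)/3,(520+y)/3)
P=lambda n,r,pts,z:print(n,[onz(r,p,z).round(4).tolist()[:2] for p in pts])
P("R top scene (nl,fl,fr,nr)",s,[Z(332,330),Z(447,275),Z(513,358),Z(390,418)],.064)
P("R bot scene nr,fr",s,[Z(392,465),Z(513,400)],0)
P("L bot scene nl?,nr,fr",s,[Z(163,122),Z(204,182),Z(298,142)],0)
P("R top side ",d,[S(360,44),S(474,60),S(325,100),S(446,128)],.064)
P("R bot side lf,ln,rn",d,[S(322,160),S(444,182),S(470,128)],0)
P("L bot side lf,ln",d,[S(146,426),S(307,466),S(352,365)],0)
P("L top w",w,[W(295,128),W(577,113),W(302,382),W(581,374)],.064)
P("R top w",w,[W2(361,418),W2(579,418)],.064)
P("R bot w",w,[W2(373,336),W2(578,337)],0)
P("line w",w,[W2(235,64),W2(235,89),W2(586,61),W2(586,88)],0)
P("line s",s,[Z(188,272),Z(190,281),Z(355,210),Z(357,217)],0)
P("line d",d,[S(250,257),S(470,294),S(470,303)],0)
P("tin top s l,r",s,[Z(412,182),Z(502,182),Z(457,145),Z(457,218)],.054)
P("weight",w,[W(180,512)],.022)
P("tape s",s,[Z(188,490),Z(326,490),Z(255,428)],.025)
P("tape d",d,[S(525,140),S(648,140)],.025)
```

```text
R top scene (nl,fl,fr,nr) [[0.4922, -0.1974], [0.5919, -0.1899], [0.5907, -0.2772], [0.4909, -0.2817]]
R bot scene nr,fr [[0.4975, -0.2774], [0.6039, -0.2698]]
L bot scene nl?,nr,fr [[0.4958, 0.1485], [0.4969, 0.0539], [0.5947, 0.0637]]
R top side  [[0.5903, -0.27], [0.4963, -0.2714], [0.5867, -0.171], [0.4896, -0.1585]]
R bot side lf,ln,rn [[0.5953, -0.1889], [0.4955, -0.1875], [0.4969, -0.2761]]
L bot side lf,ln [[0.5949, 0.1446], [0.4906, 0.1465], [0.4943, 0.0484]]
L top w [[0.4921, 0.1479], [0.5897, 0.1494], [0.493, 0.0563], [0.5912, 0.0574]]
R top w [[0.4966, -0.1865], [0.5949, -0.1841]]
R bot w [[0.4925, -0.185], [0.5972, -0.184]]
line w [[0.4381, -0.0389], [0.4368, -0.051], [0.5978, -0.0377], [0.5981, -0.0503]]
line s [[0.4423, -0.0403], [0.4399, -0.0503], [0.5978, -0.0396], [0.5952, -0.0479]]
line d [[0.6004, -0.0445], [0.4413, -0.0511], [0.4388, -0.041]]
tin top s l,r [[0.6269, -0.0813], [0.6914, -0.1153], [0.6838, -0.0592], [0.6367, -0.1339]]
weight [[0.4239, 0.0004]]
tape s [[0.3587, -0.2461], [0.4399, -0.2883], [0.4191, -0.2217]]
tape d [[0.4428, -0.2275], [0.353, -0.2578]]
```

```bash
cat >> h.py <<'E'
def pose_R(pitch,yaw=0):  # jaws along y, camera to robot side; pitch deg below horizontal (90=down)
    p=np.radians(pitch); x=np.array([np.cos(p),0,-np.sin(p)]); y=np.array([0,1.,0]); z=np.cross(x,y)
    return R.from_euler('z',yaw,degrees=True)*R.from_matrix(np.c_[x,y,z])
def rows(p0,R0,targets):
    out=[]
    for p,Rt in targets:
        d=R0.inv().apply(np.array(p)-p0)*1000; r=(R0.inv()*Rt).as_rotvec(degrees=True)
        out.append(np.r_[d,r].round(1).tolist())
    return out
def cur():
    s=get_state(); return s["tcp_pos"],R.from_quat(np.roll(s["orientation"],-1))
E
python3 - <<'E'
from h import *
p,Rt=cur()
print(rows(p,Rt,[((.43,.101,.10),pose_R(45)),((.575,0,.231),pose_R(90))]))
E
```

```text
[[131.2, -145.0, -101.0, -84.9, -35.2, 35.2], [0.2, 0.0, -0.0, -90.0, -0.0, 0.0]]
```

send_rows --pt "10 -12 -10 -8.5 -3.5 3.5" --pt "20 -26 -20 -17 -7 7" --pt "35 -42 -30 -25.5 -10.5 10.5" --pt "50 -58 -40 -34 -14 14" --pt "65 -74 -50 -42.5 -17.5 17.5" --pt "80 -90 -60 -51 -21 21" --pt "95 -105 -70 -59.5 -24.6 24.6" --pt "108 -120 -80 -68 -28.2 28.2" --pt "120 -133 -90 -76.5 -31.7 31.7" --pt "131 -145 -101 -84.9 -35.2 35.2" --claw 40 --newtons 40

```text
clock: 1.7
tcp_pos: [0.468, 0.1234, 0.1537]
orientation: [0.908, -0.003, 0.418, -0.011]
wrist_force: [0.7, -0.3, -0.1]
finger_gap: 0.0399
```

Run:
```python
from h import *
p,Rt=cur(); s=get_state(); print(s["clock"],p,Rt.as_matrix().round(3).tolist(),s["joint_pos"].round(2),s["finger_gap"],s["wrist_force"])
cam("wrist","w1");cam("side","d1")
```

```text
1.7 [0.46803177 0.12343804 0.15369408] [[0.65, 0.016, 0.76], [-0.022, 1.0, -0.003], [-0.76, -0.015, 0.65]] [ 0.18 -0.26 -1.03  0.1  -0.14  0.14] 0.0398919137844691 [ 0.73255374 -0.3188329  -0.08492378]
```

View pics/w1.png

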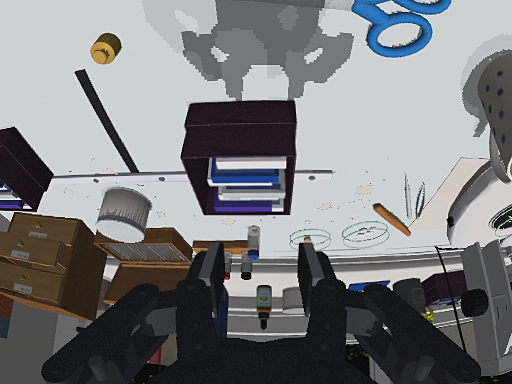

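View pics/d1.png

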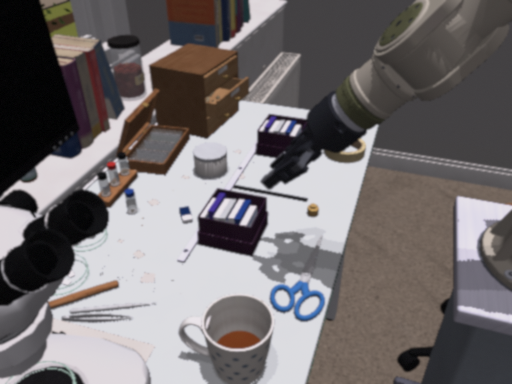

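Run:
```python
from h import *
p,Rt=cur()
print(rows(p,Rt,[((.45,.101,.10),pose_R(70)),((.45,.101,.07),pose_R(70))]))
```

```text
[[29.7, -22.1, -48.8, -0.6, 20.6, 1.2], [52.4, -21.8, -68.3, -0.6, 20.6, 1.2]]
```

send_rows --pt "5 -5 -10 0 5 0.3" --pt "12 -10 -20 0 10 0.6" --pt "20 -16 -34 -0.5 15 0.9" --pt "30 -22 -49 -0.6 20.6 1.2" --pt "30 -22 -49 -0.6 20.6 1.2" --pt "30 -22 -49 -0.6 20.6 1.2" --pt "30 -22 -49 -0.6 20.6 1.2" --pt "30 -22 -49 -0.6 20.6 1.2" --pt "30 -22 -49 -0.6 20.6 1.2" --pt "30 -22 -49 -0.6 20.6 1.2"

```text
clock: 3.05
tcp_pos: [0.4494, 0.1004, 0.0985]
orientation: [0.818, 0.0, 0.575, -0.001]
wrist_force: [-1.0, -0.5, -0.5]
finger_gap: 0.0399
```

Run:
```python
from h import *
p,Rt=cur(); s=get_state(); M=Rt.as_matrix();print(s["clock"],p,M.round(3).tolist(),np.degrees(np.arcsin(-M[2,0])),s["joint_pos"].round(2))
cam("wrist","w2");cam("side","d2")
```

```text
3.05 [0.44944738 0.10043897 0.09852383] [[0.34, 0.001, 0.941], [-0.001, 1.0, -0.001], [-0.941, -0.0, 0.34]] 70.13704321576206 [ 0.06 -0.06 -0.81  0.48 -0.02  0.06]
```

View pics/w2.png

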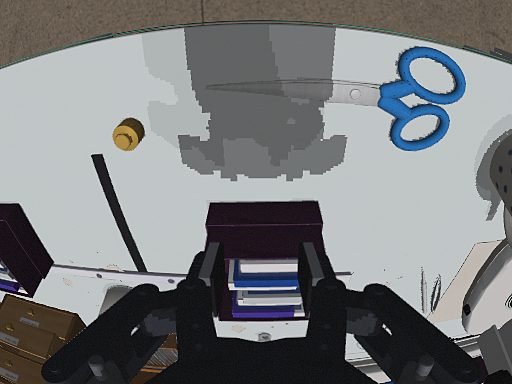

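```bash
cat >> h.py <<'E'
def tip(th,y,h=.054,phi=None,dl=.004,xr=.5975):
    t=np.radians(th); phi=70-20*th/58 if phi is None else phi; f=np.radians(phi)
    xp=xr-.006*np.tan(t)
    C=np.array([xp-.103*np.cos(t)+h*np.sin(t), .103*np.sin(t)+h*np.cos(t)])
    T=C-.011*np.array([np.sin(f),np.cos(f)])+dl*np.array([np.cos(f),-np.sin(f)])
    return np.array([T[0],y,T[1]]),pose_R(phi)
E
python3 - <<'E'
from h import *
p,Rt=cur()
y=.101
T=[((.455,y,.07),pose_R(70)),((.465,y,.047),pose_R(70)),((.475,y,.047),pose_R(70)),((.48,y,.047),pose_R(70))]+[tip(t,y) for t in (0,3,6,10,15,20)]
for t in T: print(np.round(t[0],4))
for r in rows(p,Rt,T): print(r)
E
```

```text
[0.455 0.101 0.07 ]
[0.465 0.101 0.047]
[0.475 0.101 0.047]
[0.48  0.101 0.047]
[0.4855 0.101  0.0465]
[0.4883 0.101  0.0516]
[0.4914 0.101  0.0566]
[0.4959 0.101  0.063 ]
[0.5021 0.101  0.0705]
[0.509  0.101  0.0774]
[28.6, 0.7, -4.4, -0.1, -0.2, 0.1]
[53.6, 0.7, -2.9, -0.1, -0.2, 0.1]
[57.0, 0.7, 6.6, -0.1, -0.2, 0.1]
[58.7, 0.7, 11.3, -0.1, -0.2, 0.1]
[61.1, 0.7, 16.3, -0.1, -0.2, 0.1]
[57.2, 0.7, 20.7, -0.1, -1.2, 0.1]
[53.5, 0.7, 25.2, -0.1, -2.2, 0.1]
[49.1, 0.7, 31.6, -0.1, -3.6, 0.1]
[44.1, 0.7, 40.1, -0.1, -5.3, 0.1]
[39.9, 0.7, 48.9, -0.1, -7.0, 0.1]
```

send_rows --pt "28 0.7 -4 0 0 0" --pt "53.5 0.7 -3 0 0 0" --pt "57 0.7 6.5 0 0 0" --pt "58.5 0.7 11 0 0 0" --pt "61 0.7 16.5 0 0 0" --pt "57 0.7 21 0 -1 0" --pt "53.5 0.7 25 0 -2 0" --pt "49 0.7 31.5 0 -3.5 0" --pt "44 0.7 40 0 -5.3 0" --pt "40 0.7 49 0 -7 0"

```text
clock: 4.4
tcp_pos: [0.5078, 0.1011, 0.0775]
orientation: [0.852, 0.0, 0.524, -0.0]
wrist_force: [-9.7, -0.2, 6.9]
finger_gap: 0.0402
```

```bash
cat > look.py <<'E'
import sys
from h import *
n=sys.argv[1]
p,Rt=cur(); s=get_state(); M=Rt.as_matrix();print(round(s["clock"],2),p.round(4),"pitch",np.degrees(np.arcsin(-M[2,0])).round(1),s["joint_pos"].round(2),s["wrist_force"].round(1),s["finger_gap"].round(4))
for c in sys.argv[2:]:
    r=cam(c,f"{c[0]}{n}")
E
python3 look.py 3 wrist side scene
```

```text
Traceback (most recent call last):
  File "look.py", line 4, in <module>
    p,Rt=cur(); s=get_state(); M=Rt.as_matrix();print(round(s["clock"],2),p.round(4),"pitch",np.degrees(np.arcsin(-M[2,0])).round(1),s["joint_pos"].round(2),s["wrist_force"].round(1),s["finger_gap"].round(4))
                                                                                                                                                                                       ^^^^^^^^^^^^^^^^^^^^^
AttributeError: 'float' object has no attribute 'round'
```

```bash
sed -i 's/s\["finger_gap"\].round(4)/s["finger_gap"]/' look.py
python3 look.py 3 wrist side
```

```text
4.4 [0.5078 0.1011 0.0775] pitch 63.2 [ 0.06  0.02 -0.86  0.22 -0.03  0.05] [-9.7 -0.2  6.9] 0.040178701750264015
```

View pics/w3.png

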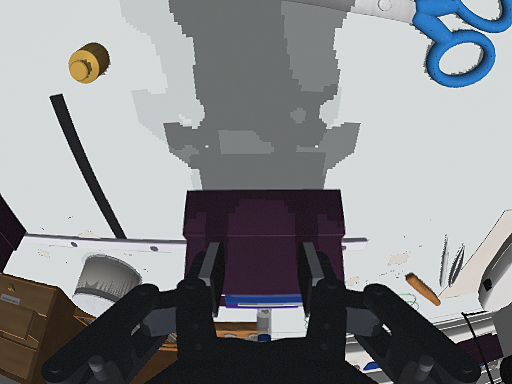

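View pics/s3.png

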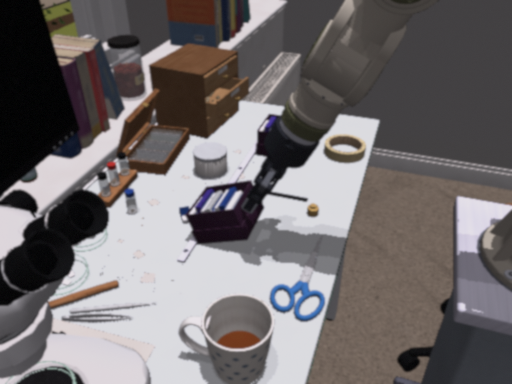

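Run:
```python
from h import *
p,Rt=cur()
y=.101
T=[tip(t,y) for t in (20,22.5,25,27.5,30,32.5,35,37.5,40,40)]
T=[(t[0]+[-.001,0,.003],t[1]) for t in T]
for r in rows(p,Rt,T): print(r)
```

```text
[-2.2, -0.1, 0.6, -0.0, -0.0, 0.0]
[-3.4, -0.1, 5.3, -0.0, -0.9, 0.0]
[-4.4, -0.1, 10.1, -0.0, -1.7, 0.0]
[-5.2, -0.1, 14.8, -0.0, -2.6, 0.0]
[-5.8, -0.1, 19.6, -0.0, -3.5, 0.0]
[-6.2, -0.1, 24.5, -0.0, -4.3, 0.0]
[-6.3, -0.1, 29.3, -0.0, -5.2, 0.0]
[-6.3, -0.1, 34.0, -0.0, -6.1, 0.0]
[-6.0, -0.1, 38.8, -0.0, -6.9, 0.0]
[-6.0, -0.1, 38.8, -0.0, -6.9, 0.0]
```

send_rows --pt "-2.2 0 0.6 0 0 0" --pt "-3.4 0 5.3 0 -0.9 0" --pt "-4.4 0 10 0 -1.7 0" --pt "-5.2 0 14.8 0 -2.6 0" --pt "-5.8 0 19.6 0 -3.5 0" --pt "-6.2 0 24.5 0 -4.3 0" --pt "-6.3 0 29.3 0 -5.2 0" --pt "-6.3 0 34 0 -6.1 0" --pt "-6 0 39 0 -6.9 0" --pt "-6 0 39 0 -6.9 0"

```text
clock: 5.75
tcp_pos: [0.5436, 0.1012, 0.1028]
orientation: [0.883, 0.0, 0.469, -0.0]
wrist_force: [-4.8, 0.1, 7.1]
finger_gap: 0.0398
```

```bash
python3 look.py 4 wrist side
```

```text
5.75 [0.5436 0.1012 0.1028] pitch 55.9 [ 0.06  0.   -0.89  0.09 -0.03  0.05] [-4.8  0.1  7.1] 0.039809012236186055
```

View pics/w4.png

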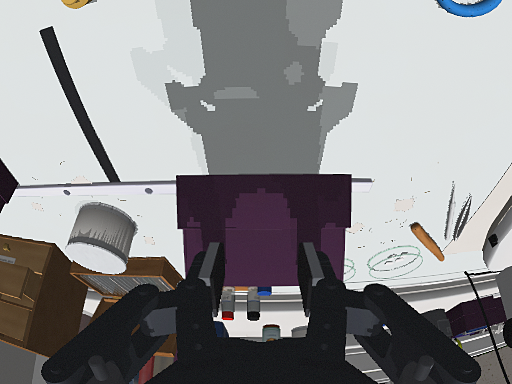

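View pics/s4.png

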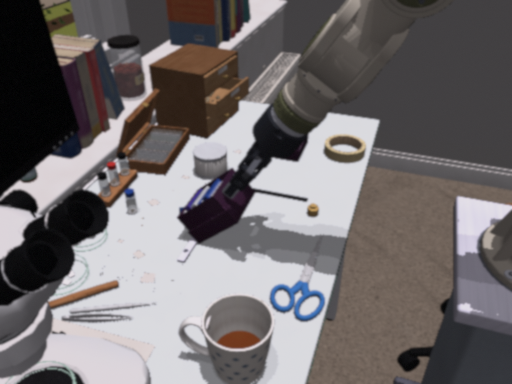

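```bash
cat >> h.py <<'E'
def tilt_from_edge(r,uv,xr=.5975):
    c,d=ray(r,uv); best=[]
    for th in np.arange(0,85,.5):
        t=np.radians(th); xp=xr-.006*np.tan(t); q=np.array([xp-.103*np.cos(t),.103*np.sin(t)])
        s=(q[1]-c[2])/d[2]; p=c+s*d
        best.append((abs(p[0]-q[0]),th,p.round(4).tolist()))
    return min(best)
E
python3 - <<'E'
from h import *
w=cam("wrist")
for u in [(178,175),(351,175)]: print(tilt_from_edge(w,u))
p,Rt=cur()
y=.101
T=[tip(t,y) for t in (42,44,46,48,50,52,54,56,57,57)]
T=[(t[0]+[-.001,0,.004],t[1]) for t in T]
for r in rows(p,Rt,T): print(r)
E
```

```text
(np.float64(0.00011772853393232641), np.float64(42.0), [0.5154, 0.055, 0.0689])
(np.float64(9.279316033228291e-06), np.float64(42.0), [0.5155, 0.1507, 0.0689])
[-0.4, -0.2, 0.7, -0.1, -0.4, 0.0]
[0.6, -0.2, 4.4, -0.1, -1.1, 0.0]
[1.6, -0.2, 8.0, -0.1, -1.8, 0.0]
[2.8, -0.2, 11.5, -0.1, -2.5, 0.0]
[4.1, -0.2, 14.9, -0.1, -3.2, 0.0]
[5.5, -0.2, 18.3, -0.1, -3.9, 0.0]
[7.0, -0.2, 21.6, -0.1, -4.6, 0.0]
[8.6, -0.2, 24.7, -0.1, -5.3, 0.0]
[9.5, -0.2, 26.3, -0.1, -5.6, 0.0]
[9.5, -0.2, 26.3, -0.1, -5.6, 0.0]
```

send_rows --pt "-0.4 0 0.7 0 -0.4 0" --pt "0.6 0 4.4 0 -1.1 0" --pt "1.6 0 8 0 -1.8 0" --pt "2.8 0 11.5 0 -2.5 0" --pt "4.1 0 15 0 -3.2 0" --pt "5.5 0 18.3 0 -3.9 0" --pt "7 0 21.6 0 -4.6 0" --pt "8.6 0 24.7 0 -5.3 0" --pt "9.5 0 26.3 0 -5.6 0" --pt "9.5 0 26.3 0 -5.6 0"

```text
clock: 7.15
tcp_pos: [0.5734, 0.1015, 0.1127]
orientation: [0.906, 0.001, 0.422, -0.0]
wrist_force: [-4.8, 1.1, 14.9]
finger_gap: 0.04
```

```bash
python3 look.py 5 wrist side
```

```text
7.15 [0.5734 0.1015 0.1127] pitch 49.9 [ 0.06  0.02 -0.93 -0.08 -0.04  0.04] [-4.8  1.1 14.9] 0.039961925036379235
```

View pics/w5.png

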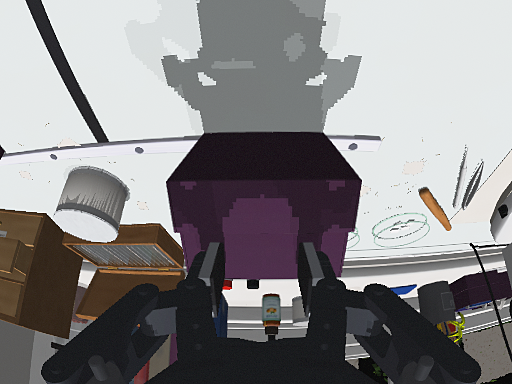

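View pics/s5.png

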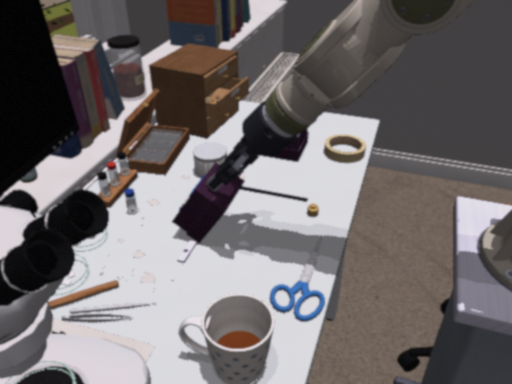

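Run:
```python
from h import *
w=cam("wrist")
for u in [(167,181),(361,180)]: print(tilt_from_edge(w,u))
print([onz(w,u,0).round(4) for u in [(206,132),(325,132)]])
src=np.float32([(206,132),(325,132),(361,180),(167,181)])
H=cv2.getPerspectiveTransform(src,np.float32([(0,0),(392,0),(392,412),(0,412)]))
f=cv2.warpPerspective(w["frame"],H,(392,412)); print(f.mean(axis=(0,1)),f.max(axis=(0,1)))
f=np.clip(f.astype(float)*4,0,255).astype(np.uint8); cv2.imwrite("pics/under_left.png",f)
```

```text
(np.float64(0.00041091878020593775), np.float64(60.0), [0.536, 0.0547, 0.0892])
(np.float64(0.00026095202675979756), np.float64(60.0), [0.5353, 0.1504, 0.0892])
[array([0.5931, 0.0559, 0.    ]), array([0.593 , 0.1538, 0.    ])]
[27.88877675 20.98636566 28.95566673] [255 255 255]
```

View pics/under_left.png

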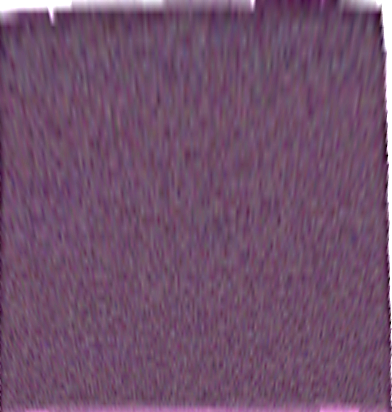

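Run:
```python
from h import *
p,Rt=cur()
y=.1015
T=[tip(t,y) for t in (54,50,46,42,38,34,30,26,22,18)]
T=[(t[0]+[-.003,0,.004],t[1]) for t in T]
for r in rows(p,Rt,T): print(r)
print(T[-1][0])
p,Rt=T[-1]
T=[tip(t,y) for t in (14,10,7,4,2,0)]
T=[(t[0]+[-.003,0,.004-.001*i],t[1]) for i,t in enumerate(T)]
T+=[(np.array([.475,y,.05]),pose_R(70)),(np.array([.455,y,.06]),pose_R(70)),(np.array([.44,y,.10]),pose_R(75)),(np.array([.44,y,.12]),pose_R(75))]
for r in rows(p,Rt,T): print(r)
```

```text
[-3.7, -0.0, -10.0, -0.1, 1.4, -0.0]
[-7.3, -0.0, -16.3, -0.1, 2.8, -0.0]
[-10.5, -0.0, -22.9, -0.1, 4.2, -0.0]
[-13.2, -0.0, -29.9, -0.1, 5.6, -0.0]
[-15.5, -0.1, -37.2, -0.1, 6.9, -0.0]
[-17.3, -0.1, -44.6, -0.1, 8.3, -0.0]
[-18.6, -0.1, -52.2, -0.1, 9.7, -0.0]
[-19.3, -0.1, -60.0, -0.1, 11.1, -0.0]
[-19.5, -0.1, -67.7, -0.1, 12.5, -0.0]
[-19.2, -0.1, -75.5, -0.1, 13.8, -0.0]
[0.50317578 0.1015     0.07873923]
[2.7, 0.0, -7.3, 0.0, 1.4, 0.0]
[6.9, 0.0, -14.9, 0.0, 2.8, 0.0]
[10.5, 0.0, -20.5, 0.0, 3.8, 0.0]
[14.5, 0.0, -25.9, 0.0, 4.8, 0.0]
[17.5, 0.0, -29.6, 0.0, 5.5, 0.0]
[20.7, 0.0, -33.2, 0.0, 6.2, 0.0]
[13.3, 0.0, -38.0, 0.0, 6.2, 0.0]
[-4.5, 0.0, -51.5, 0.0, 6.2, 0.0]
[-47.0, 0.0, -47.3, 0.0, 11.2, 0.0]
[-64.9, 0.0, -38.5, 0.0, 11.2, 0.0]
```

send_rows --pt "-3.7 0 -9 0 1.4 0" --pt "-7.3 0 -16 0 2.8 0" --pt "-10.5 0 -23 0 4.2 0" --pt "-13.2 0 -30 0 5.6 0" --pt "-15.5 0 -37 0 6.9 0" --pt "-17.3 0 -44.6 0 8.3 0" --pt "-18.6 0 -52 0 9.7 0" --pt "-19.3 0 -60 0 11 0" --pt "-19.5 0 -67.7 0 12.5 0" --pt "-19.2 0 -75.5 0 13.8 0"

```text
clock: 8.55
tcp_pos: [0.4974, 0.1009, 0.0735]
orientation: [0.845, 0.0, 0.534, -0.001]
wrist_force: [-1.7, 0.4, -0.6]
finger_gap: 0.0396
```

send_rows --pt "2.7 0 -7.3 0 1.4 0" --pt "7 0 -15 0 2.8 0" --pt "10.5 0 -20.5 0 3.8 0" --pt "14.5 0 -26 0 4.8 0" --pt "17.5 0 -29.6 0 5.5 0" --pt "20.5 0 -33 0 6.2 0" --pt "13.3 0 -38 0 6.2 0" --pt "-4.5 0 -51.5 0 6.2 0" --pt "-47 0 -47 0 11 0" --pt "-65 0 -38 0 11 0"

```text
clock: 9.8
tcp_pos: [0.4357, 0.1011, 0.1187]
orientation: [0.791, 0.0, 0.611, -0.001]
wrist_force: [1.6, -0.4, 0.2]
finger_gap: 0.04
```

```bash
python3 look.py 6 wrist side
```

```text
9.8 [0.4357 0.1011 0.1187] pitch 75.4 [ 0.06 -0.05 -0.71  0.66 -0.02  0.06] [ 1.6 -0.4  0.2] 0.039994715801461495
```

View pics/w6.png

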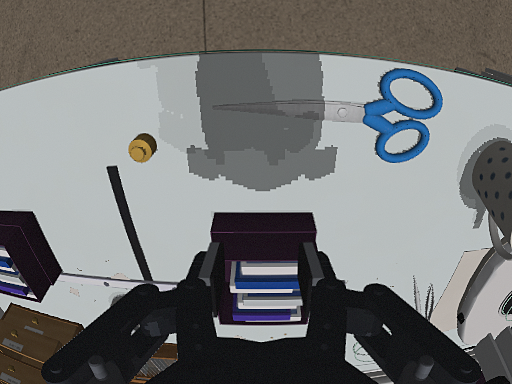

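View pics/s6.png

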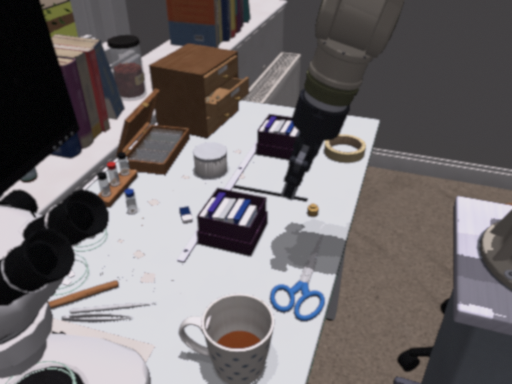

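Run:
```python
from h import *
p,Rt=cur()
print(rows(p,Rt,[((.445,-.232,.10),pose_R(70))]))
```

```text
[[20.8, -333.2, 2.6, -0.1, -5.1, 0.0]]
```

send_rows --pt "0 -35 0 0 0 0" --pt "0 -75 0 0 0 0" --pt "0 -115 0 0 0 0" --pt "0 -160 0 0 0 0" --pt "4 -205 0 0 -1 0" --pt "8 -250 0 0 -2 0" --pt "12 -290 1 0 -3 0" --pt "17 -320 2 0 -4 0" --pt "21 -333 2.5 0 -5 0" --pt "21 -333 2.5 0 -5 0"

```text
clock: 11.15
tcp_pos: [0.4417, -0.2315, 0.0956]
orientation: [0.816, 0.001, 0.577, -0.001]
wrist_force: [-0.6, 0.4, 0.5]
finger_gap: 0.0402
```

```bash
python3 look.py 7 wrist scene; mv pics/s7.png pics/sc7.png;python3 - <<'E'
from h import *
w=cam("wrist"); cv2.imwrite("pics/w7b.png",cv2.resize(w["frame"],None,fx=1.5,fy=1.5))
E
```

```text
11.15 [ 0.4417 -0.2315  0.0956] pitch 70.5 [-0.79  0.06 -0.68  0.59  0.24 -0.76] [-0.6  0.4  0.5] 0.04019374955938993
```

View pics/w7b.png

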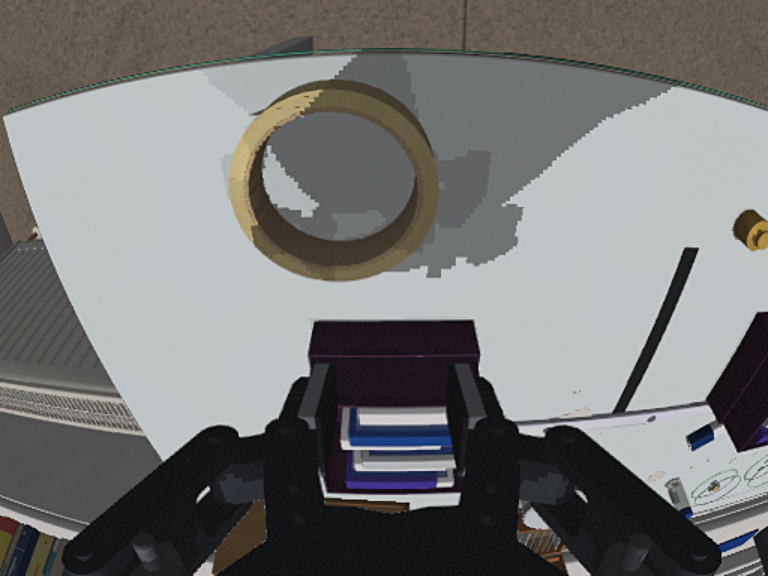

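View pics/sc7.png

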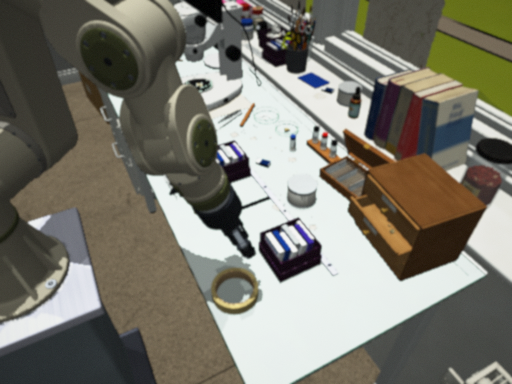

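Run:
```python
from h import *
w=cam("wrist")
print([onz(w,u,0).round(4).tolist() for u in [(207,213.5),(317,213.5)]])
p,Rt=cur()
y=-.232
o=lambda t:(t[0]+[-.001,0,.003],t[1])
T=[((.452,y,.07),pose_R(70)),((.465,y,.049),pose_R(70)),((.475,y,.049),pose_R(70)),((.48,y,.049),pose_R(70))]+[o(tip(t,y)) for t in (0,3,6,10,15,20)]
for r in rows(p,Rt,T): print(r)
p,Rt=T[-1]
T=[o(tip(t,y)) for t in (22.5,25,27.5,30,32.5,35,37.5,40,42,42)]
print()
for r in rows(p,Rt,T): print(r)
```

```text
[[0.4951, -0.2806, 0.0], [0.4953, -0.1796, 0.0]]
[28.3, -1.3, -0.0, -0.0, -0.5, 0.0]
[52.5, -1.3, 5.2, -0.0, -0.5, 0.0]
[55.8, -1.3, 14.6, -0.0, -0.5, 0.0]
[57.5, -1.3, 19.3, -0.0, -0.5, 0.0]
[58.5, -1.3, 23.8, -0.0, -0.5, 0.0]
[54.6, -1.3, 28.1, -0.0, -1.5, 0.0]
[50.9, -1.3, 32.7, -0.0, -2.5, 0.0]
[46.4, -1.3, 39.1, -0.0, -3.9, 0.0]
[41.4, -1.3, 47.4, -0.0, -5.7, 0.0]
[37.2, -1.3, 56.2, -0.0, -7.4, 0.0]

[-1.2, 0.0, 4.7, 0.0, -0.9, 0.0]
[-2.2, 0.0, 9.5, 0.0, -1.7, 0.0]
[-3.0, 0.0, 14.3, 0.0, -2.6, 0.0]
[-3.6, 0.0, 19.1, 0.0, -3.4, 0.0]
[-4.0, 0.0, 23.9, 0.0, -4.3, 0.0]
[-4.1, 0.0, 28.7, 0.0, -5.2, 0.0]
[-4.1, 0.0, 33.5, 0.0, -6.0, 0.0]
[-3.8, 0.0, 38.2, 0.0, -6.9, 0.0]
[-3.5, 0.0, 42.0, 0.0, -7.6, 0.0]
[-3.5, 0.0, 42.0, 0.0, -7.6, 0.0]
```

send_rows --pt "28 1.5 0 0 -0.5 0" --pt "52 1.5 5 0 -0.5 0" --pt "56 1.5 14.5 0 -0.5 0" --pt "57.5 1.5 19 0 -0.5 0" --pt "58.5 1.5 24 0 -0.5 0" --pt "54.5 1.5 28 0 -1.5 0" --pt "51 1.5 32.5 0 -2.5 0" --pt "46.5 1.5 39 0 -4 0" --pt "41.5 1.5 47.5 0 -5.7 0" --pt "37 1.5 56 0 -7.4 0"

```text
clock: 12.6
tcp_pos: [0.5082, -0.2308, 0.0813]
orientation: [0.853, 0.0, 0.522, -0.001]
wrist_force: [-0.6, 0.3, -0.2]
finger_gap: 0.0401
```

send_rows --pt "-1.2 0 4.7 0 -0.9 0" --pt "-2.2 0 9.5 0 -1.7 0" --pt "-3 0 14.3 0 -2.6 0" --pt "-3.6 0 19 0 -3.4 0" --pt "-4 0 24 0 -4.3 0" --pt "-4.1 0 28.7 0 -5.2 0" --pt "-4.1 0 33.5 0 -6 0" --pt "-3.8 0 38 0 -6.9 0" --pt "-3.5 0 42 0 -7.6 0" --pt "-3.5 0 42 0 -7.6 0"

```text
clock: 13.85
tcp_pos: [0.5457, -0.2315, 0.1055]
orientation: [0.887, -0.001, 0.463, -0.001]
wrist_force: [-6.7, 1.7, 12.7]
finger_gap: 0.0401
```

```bash
python3 look.py 8 wrist
```

```text
13.85 [ 0.5457 -0.2315  0.1055] pitch 55.1 [-0.74  0.11 -0.74  0.24  0.39 -0.64] [-6.7  1.7 12.7] 0.040058334262853386
```

View pics/w8.png

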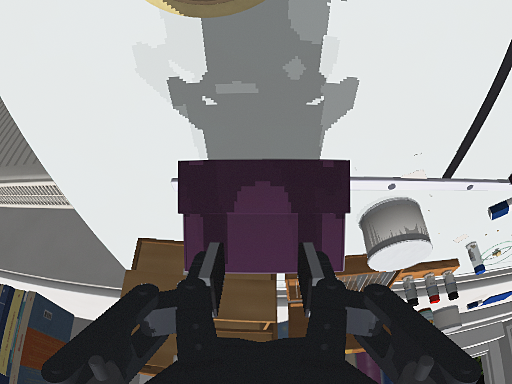

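Run:
```python
from h import *
w=cam("wrist")
for u in [(178,160),(350,160)]: print(tilt_from_edge(w,u))
p,Rt=cur()
y=-.232
T=[tip(t,y) for t in (42,44,46,48,50,52,54,56,57,57)]
T=[(t[0]+[-.0015,0,.0045],t[1]) for t in T]
for r in rows(p,Rt,T): print(r)
```

```text
(np.float64(0.00040613302672165563), np.float64(39.0), [0.513, -0.278, 0.0648])
(np.float64(0.00016026575147609634), np.float64(39.0), [0.5128, -0.1827, 0.0648])
[-0.1, -0.5, -2.7, 0.0, 0.4, 0.1]
[0.9, -0.5, 0.9, 0.0, -0.3, 0.1]
[2.1, -0.5, 4.5, 0.0, -1.0, 0.1]
[3.3, -0.5, 8.0, 0.0, -1.7, 0.1]
[4.6, -0.5, 11.4, 0.0, -2.4, 0.1]
[6.1, -0.5, 14.8, 0.0, -3.1, 0.1]
[7.6, -0.5, 18.0, 0.0, -3.8, 0.1]
[9.3, -0.5, 21.2, 0.0, -4.4, 0.1]
[10.1, -0.5, 22.7, 0.0, -4.8, 0.1]
[10.1, -0.5, 22.7, 0.0, -4.8, 0.1]
```

send_rows --pt "0.4 0 2 0 -0.3 0" --pt "1.5 0 5 0 -1 0" --pt "2.7 0 8 0 -1.7 0" --pt "4 0 11.4 0 -2.4 0" --pt "5.5 0 15 0 -3.1 0" --pt "7 0 18 0 -3.8 0" --pt "8.7 0 21 0 -4.5 0" --pt "10.5 0 24 0 -5 0" --pt "12 0 26 0 -5.5 0" --pt "12 0 26 0 -5.5 0"

```text
clock: 15.2
tcp_pos: [0.5776, -0.2317, 0.1155]
orientation: [0.91, -0.003, 0.415, 0.001]
wrist_force: [-8.2, 6.0, 26.0]
finger_gap: 0.0401
```

```bash
python3 look.py 9 wrist scene; mv pics/s9.png pics/sc9.png
```

```text
15.2 [ 0.5776 -0.2317  0.1155] pitch 49.0 [-0.73  0.13 -0.78  0.09  0.45 -0.6 ] [-8.2  6.  26. ] 0.040145242767199975
```

View pics/w9.png

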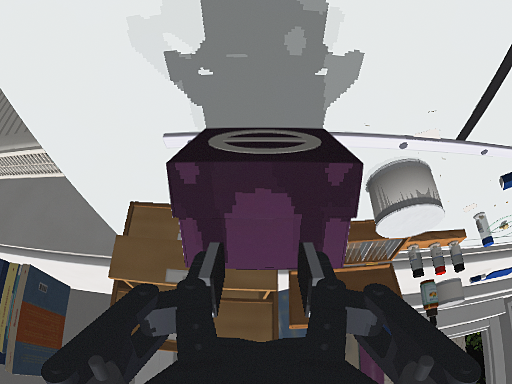

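Run:
```python
from h import *
w=cam("wrist")
for u in [(168,163),(361,163)]: print(tilt_from_edge(w,u))
print([onz(w,u,0).round(4).tolist() for u in [(206,130),(326,130)]])
p,Rt=cur()
y=-.2317
T=[tip(t,y) for t in (54,50,46,42,38,34,30,26,22,18)]
T=[(t[0]+[-.003,0,.004],t[1]) for t in T]
for r in rows(p,Rt,T): print(r)
```

```text
(np.float64(0.00025185319084697344), np.float64(57.5), [0.5325, -0.2769, 0.0869])
(np.float64(9.657153351660952e-06), np.float64(57.0), [0.5322, -0.1844, 0.0864])
[[0.6004, -0.2783, 0.0], [0.5993, -0.1786, 0.0]]
[-4.5, 0.0, -14.9, 0.3, 2.3, 0.1]
[-8.2, 0.1, -21.1, 0.3, 3.7, 0.1]
[-11.5, 0.1, -27.8, 0.3, 5.1, 0.1]
[-14.4, 0.1, -34.7, 0.3, 6.5, 0.1]
[-16.7, 0.2, -41.9, 0.3, 7.8, 0.1]
[-18.7, 0.2, -49.4, 0.3, 9.2, 0.1]
[-20.0, 0.3, -56.9, 0.3, 10.6, 0.1]
[-20.9, 0.3, -64.6, 0.3, 12.0, 0.1]
[-21.2, 0.3, -72.4, 0.3, 13.4, 0.1]
[-21.0, 0.4, -80.2, 0.3, 14.7, 0.1]
```

send_rows --pt "-3 0 -8 0 1 0" --pt "-7 0 -19 0 3.5 0" --pt "-11 0 -27 0 5 0" --pt "-14.4 0 -34.7 0 6.5 0" --pt "-16.7 0 -42 0 7.8 0" --pt "-18.7 0 -49.4 0 9.2 0" --pt "-20 0 -57 0 10.6 0" --pt "-21 0 -64.6 0 12 0" --pt "-21.2 0 -72.4 0 13.4 0" --pt "-21 0 -80 0 14.7 0"

```text
clock: 16.6
tcp_pos: [0.4968, -0.2303, 0.0716]
orientation: [0.845, 0.0, 0.535, -0.001]
wrist_force: [-0.3, -0.1, -0.3]
finger_gap: 0.0402
```

send_rows --pt "2.7 0 -7.3 0 1.4 0" --pt "7 0 -15 0 2.8 0" --pt "10.5 0 -20.5 0 3.8 0" --pt "14.5 0 -26 0 4.8 0" --pt "17.5 0 -29.6 0 5.5 0" --pt "20.5 0 -33 0 6.2 0" --pt "13.3 0 -38 0 6.2 0" --pt "-4.5 0 -51.5 0 6.2 0" --pt "-47 0 -47 0 11 0" --pt "-65 0 -38 0 11 0"

```text
clock: 17.85
tcp_pos: [0.4352, -0.2312, 0.1173]
orientation: [0.79, -0.0, 0.613, -0.001]
wrist_force: [0.4, -0.9, 0.6]
finger_gap: 0.0401
```

```bash
python3 look.py 10 wrist scene
python3 - <<'E'
from h import *
d=cam("side"); s=cam("scene")
cv2.imwrite("pics/dz10.png",cv2.resize(d["frame"][90:300,120:390],None,fx=2.9,fy=2.8,interpolation=cv2.INTER_CUBIC))
cv2.imwrite("pics/sz10.png",cv2.resize(s["frame"][120:330,150:400],None,fx=2.8,fy=2.8,interpolation=cv2.INTER_CUBIC))
E
```

```text
17.85 [ 0.4352 -0.2312  0.1173] pitch 75.6 [-0.76  0.07 -0.58  0.73  0.17 -0.74] [ 0.4 -0.9  0.6] 0.04013961061996927
```

View pics/w10.png

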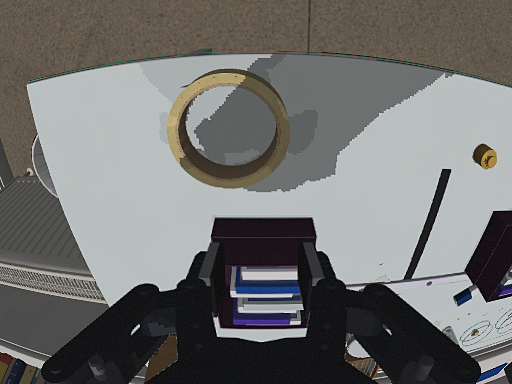

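View pics/sz10.png

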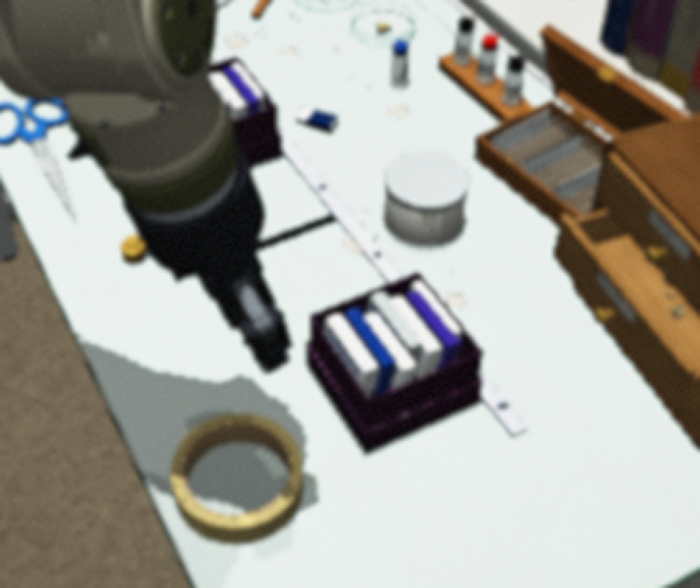

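Run:
```python
from h import *
p,Rt=cur()
G=R.from_matrix(np.c_[[0,0,-1],[1,0,0],[0,-1,0]].astype(float))
for f in np.arange(1,11)/10:
    pass
from scipy.spatial.transform import Slerp
S=Slerp([0,1],R.concatenate([Rt,G]))
q=np.array([.541,-.325,.14])
T=[(p+(q-p)*f,S(f)) for f in np.arange(1,11)/10]
for r in rows(p,Rt,T): print(r)
```

```text
[0.2, -9.4, 10.9, 8.9, 1.1, -1.1]
[0.4, -18.9, 21.9, 17.9, 2.3, -2.2]
[0.6, -28.3, 32.8, 26.8, 3.4, -3.4]
[0.9, -37.7, 43.7, 35.8, 4.5, -4.5]
[1.1, -47.1, 54.7, 44.7, 5.7, -5.6]
[1.3, -56.6, 65.6, 53.6, 6.8, -6.7]
[1.5, -66.0, 76.5, 62.6, 7.9, -7.9]
[1.7, -75.4, 87.5, 71.5, 9.1, -9.0]
[1.9, -84.9, 98.4, 80.4, 10.2, -10.1]
[2.1, -94.3, 109.3, 89.4, 11.3, -11.2]
```

send_rows --pt "-4 -9 11 9 1 -1" --pt "-8 -19 22 18 2.3 -2.2" --pt "-10 -28 33 27 3.4 -3.4" --pt "-10 -38 44 36 4.5 -4.5" --pt "-10 -47 55 44.7 5.7 -5.6" --pt "-8 -57 66 53.6 6.8 -6.7" --pt "-6 -66 77 62.6 7.9 -7.9" --pt "-4 -76 88 71.5 9.1 -9" --pt "0 -85 98 80.4 10.2 -10.1" --pt "2 -94 109 89.4 11.3 -11.2"

```text
clock: 19.3
tcp_pos: [0.5402, -0.3242, 0.1375]
orientation: [-0.497, -0.501, -0.5, 0.501]
wrist_force: [0.1, -0.3, 1.2]
finger_gap: 0.04
```

```bash
python3 look.py 11 wrist
python3 - <<'E'
from h import *
p,Rt=cur(); print(p,Rt.as_matrix().round(3))
w=cam("wrist"); cv2.imwrite("pics/w11b.png",cv2.resize(w["frame"],None,fx=1.5,fy=1.5))
E
```

```text
19.3 [ 0.5402 -0.3242  0.1375] pitch 89.7 [-0.67  0.46  0.03  1.15  0.    0.91] [ 0.1 -0.3  1.2] 0.04004645205387365
[ 0.54178969 -0.32588779  0.13737786] [[-0.002  1.    -0.01 ]
 [ 0.002 -0.01  -1.   ]
 [-1.    -0.002 -0.002]]
```

View pics/w11b.png

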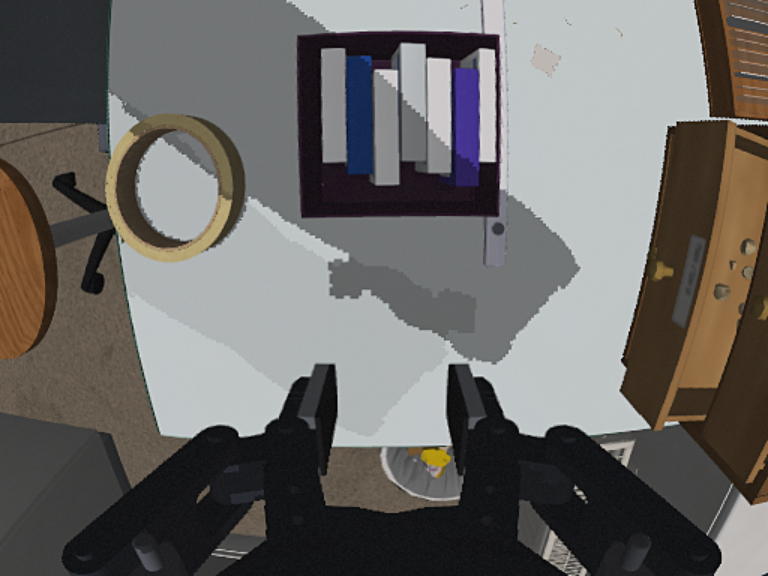

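Run:
```python
from h import *
w=cam("wrist")
print([onz(w,(a/1.5,b/1.5),.064).round(4).tolist() for a,b in [(298,36),(502,32),(302,217),(500,214)]])
print(get_state()["qvel"].round(3), get_state()["tcp_pos"])
```

```text
[[0.496, -0.1841, 0.064], [0.5948, -0.1815, 0.064], [0.4966, -0.2751, 0.064], [0.5948, -0.2735, 0.064]]
[ 0.005 -0.031 -0.034 -0.002  0.001 -0.023] [ 0.54040611 -0.32456726  0.13753458]
```

send_rows --pt "20 2 0 0 0 0" --pt "45 4 0 0 0 0" --pt "75 5 0 0 0 0" --pt "100 5 -2 0 0 0" --pt "114 5 -10 0 0 0" --pt "114 5 -20 0 0 0" --pt "114 5 -30 0 0 0" --pt "114 5 -40 0 0 0" --pt "114 5 -50 0 0 0" --pt "114 5 -60 0 0 0"

```text
clock: 20.7
tcp_pos: [0.5469, -0.2652, 0.027]
orientation: [0.501, 0.5, 0.499, -0.5]
wrist_force: [1.0, -4.7, 2.7]
finger_gap: 0.0403
```

```bash
python3 look.py 12 wrist
```

```text
20.7 [ 0.5469 -0.2652  0.027 ] pitch 89.8 [-0.58  0.51 -0.19  0.87 -0.    0.99] [ 1.  -4.7  2.7] 0.04028289711369134
```

View pics/w12.png

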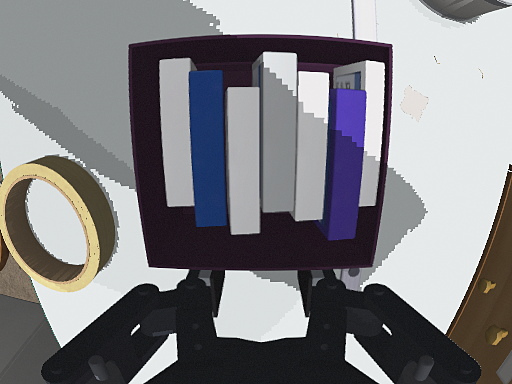

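send_rows --pt "0 0 -10 0 0 0" --pt "0 0 -22 0 0 0" --pt "0 0 -35 0 0 0" --pt "0 0 -48 0 0 0" --pt "0 0 -61 0 0 0" --pt "0 0 -74 0 0 0" --pt "0 0 -87 0 0 0" --pt "0 0 -100 0 0 0" --pt "0 0 -110 0 0 0" --pt "0 0 -115 0 0 0"

```text
clock: 22.0
tcp_pos: [0.5456, -0.1487, 0.0257]
orientation: [0.5, 0.5, 0.5, -0.5]
wrist_force: [-0.4, -3.2, 0.8]
finger_gap: 0.0404
```

```bash
python3 look.py 13 wrist side scene
python3 - <<'E'
from h import *
d=cam("side"); w=cam("wrist")
cv2.imwrite("pics/dz13.png",cv2.resize(d["frame"][90:300,120:390],None,fx=2.9,fy=2.8,interpolation=cv2.INTER_CUBIC))
cv2.imwrite("pics/w13.png",cv2.resize(w["frame"],None,fx=1.5,fy=1.5))
E
```

```text
22.0 [ 0.5456 -0.1487  0.0257] pitch 89.9 [-0.41  0.44 -0.3   0.83  0.    1.16] [-0.4 -3.2  0.8] 0.040383125189309546
```

View pics/w13.png

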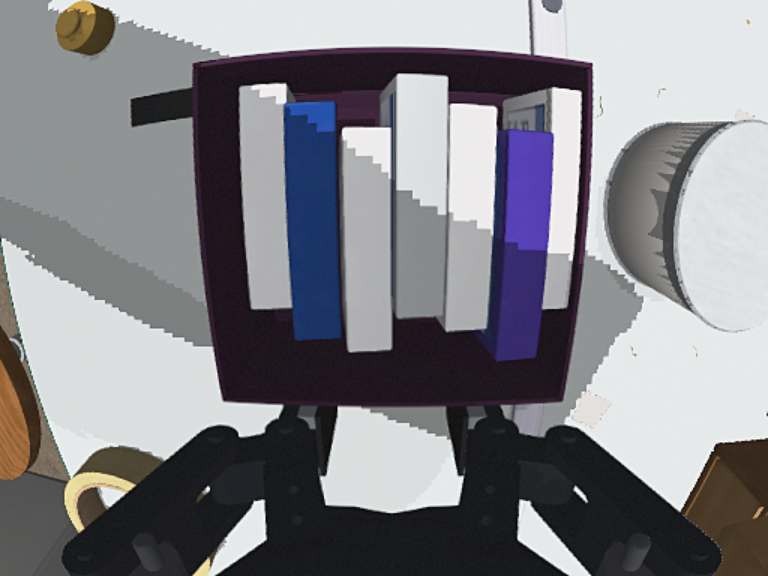

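View pics/dz13.png

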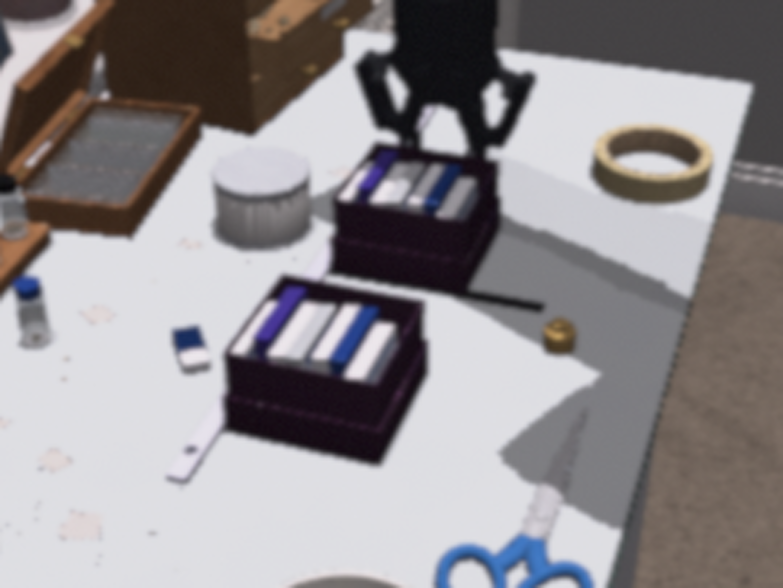

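Run:
```python
from h import *
d=cam("side"); w=cam("wrist")
print([onz(d,(120+a/2.9,90+b/2.8),0).round(4).tolist() for a,b in [(333,268),(466,292),(543,303),(541,310)]])
print([onz(w,(a/1.5,b/1.5),.064).round(4).tolist() for a,b in [(193,64),(592,64),(224,401),(562,405)]])
print("line",[onz(w,(a/1.5,b/1.5),0).round(4).tolist() for a,b in [(131,98),(131,126),(190,90),(190,116)]])
```

```text
[[0.5973, -0.0454, 0.0], [0.4956, -0.0466, 0.0], [0.44, -0.0508, 0.0], [0.4393, -0.0419, 0.0]]
[[0.4968, -0.0439, 0.064], [0.5946, -0.044, 0.064], [0.497, -0.1357, 0.064], [0.5949, -0.1371, 0.064]]
line [[0.4372, -0.038, 0.0], [0.4369, -0.0501, 0.0], [0.4657, -0.039, 0.0], [0.4656, -0.0497, 0.0]]
```

send_rows --pt "0 0 -5 0 0 0" --pt "0 0 -11 0 0 0" --pt "0 0 -18 0 0 0" --pt "0 0 -25 0 0 0" --pt "0 0 -31 0 0 0" --pt "0 0 -37 0 0 0" --pt "0 0 -41 0 0 0" --pt "0 0 -44 0 0 0" --pt "0 0 -45 0 0 0" --pt "0 0 -45 0 0 0"

```text
clock: 23.6
tcp_pos: [0.5458, -0.1045, 0.0259]
orientation: [0.5, 0.5, 0.5, -0.5]
wrist_force: [0.0, -1.0, -0.7]
finger_gap: 0.0398
```

send_rows --pt "0 0 6 0 0 0" --pt "0 0 16 0 0 0" --pt "0 0 30 0 0 0" --pt "-20 0 45 0 0 0" --pt "-50 0 55 0 0 0" --pt "-80 0 60 0 0 0" --pt "-120 0 62 0 0 0" --pt "-160 0 62 0 0 0" --pt "-180 0 62 0 0 0" --pt "-180 0 62 0 0 0"

```text
clock: 24.85
tcp_pos: [0.5469, -0.1681, 0.2077]
orientation: [0.501, 0.501, 0.499, -0.5]
wrist_force: [0.0, -0.1, -0.2]
finger_gap: 0.0399
```

```bash
python3 look.py 14 wrist side
python3 - <<'E'
from h import *
d=cam("side"); w=cam("wrist"); s=cam("scene")
cv2.imwrite("pics/dz14.png",cv2.resize(d["frame"][90:300,120:390],None,fx=2.9,fy=2.8,interpolation=cv2.INTER_CUBIC))
cv2.imwrite("pics/sz14.png",cv2.resize(s["frame"][120:330,150:400],None,fx=2.8,fy=2.8,interpolation=cv2.INTER_CUBIC))
cv2.imwrite("pics/w14.png",cv2.resize(w["frame"],None,fx=1.5,fy=1.5))
E
```

```text
24.85 [ 0.5469 -0.1681  0.2077] pitch 89.8 [-0.44  0.31 -0.01  1.24  0.    1.13] [ 0.  -0.1 -0.2] 0.03994273915994782
```

View pics/w14.png

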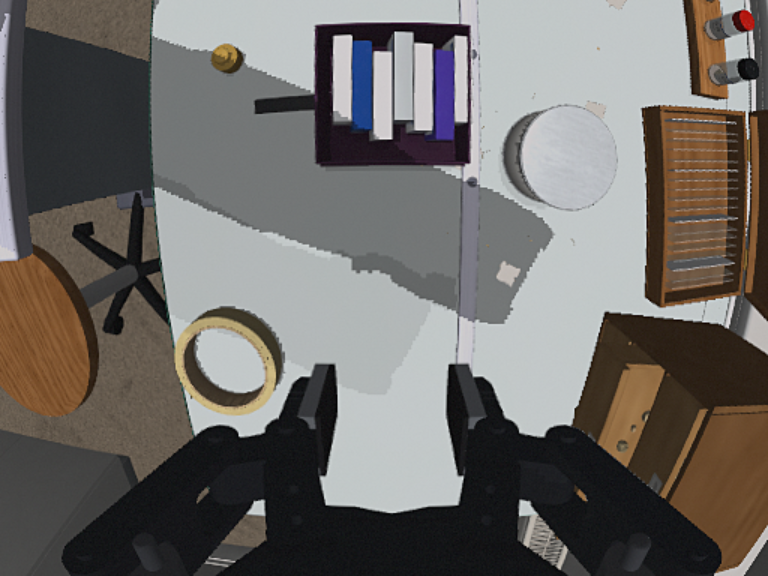

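View pics/dz14.png

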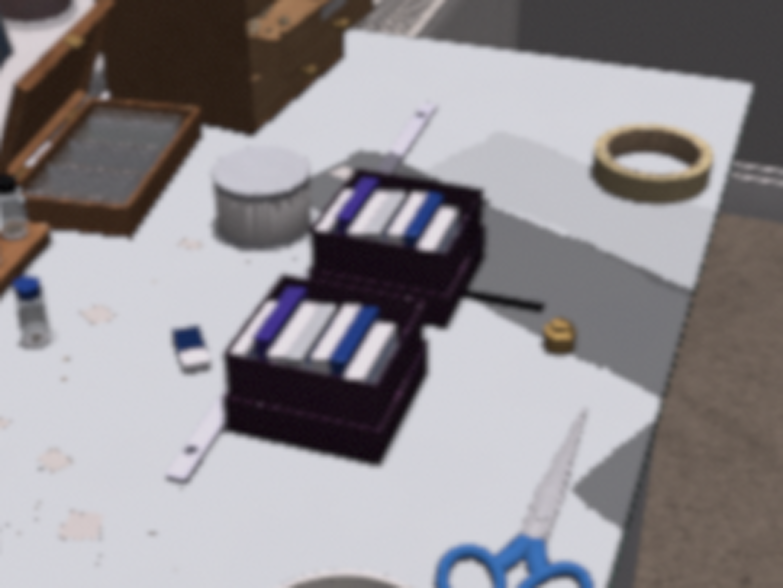

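View pics/sz14.png

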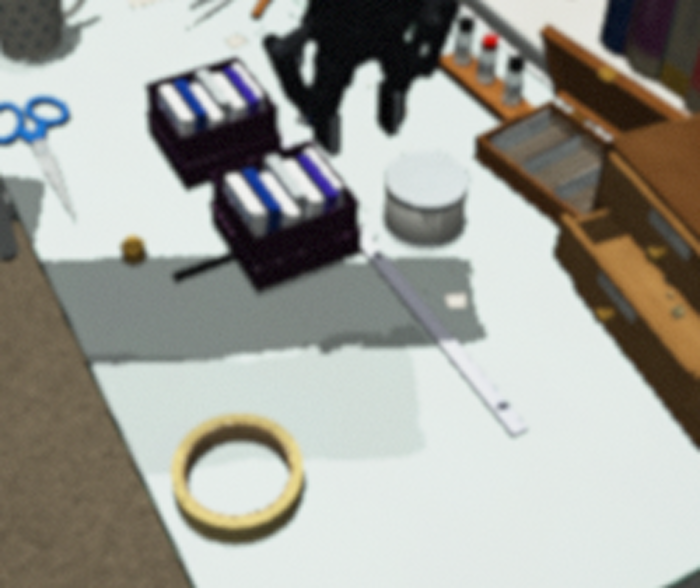

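Run:
```python
from h import *
w=cam("wrist"); s=cam("scene"); d=cam("side")
W=lambda a:(a[0]/1.5,a[1]/1.5)
print("top w",[onz(w,W(a),.064).round(4).tolist() for a in [(316,25),(470,23),(317,165),(468,164)]])
print("line w",[onz(w,W(a),0).round(4).tolist() for a in [(256,99),(257,113),(315,96),(315,109)]])
S=lambda a:(150+a[0]/2.8,120+a[1]/2.8)
print("bot s nr fr",[onz(s,S(a),0).round(4).tolist() for a in [(262,290),(358,245)]])
print("line s",[onz(s,S(a),0).round(4).tolist() for a in [(176,274),(178,281),(230,256),(232,263)]])
print("left box s",[onz(s,S(a),0).round(4).tolist() for a in [(190,185),(150,128)]])
print("left box d",[onz(d,(120+a[0]/2.9,90+a[1]/2.8),0).round(4).tolist() for a in [(226,425),(380,462),(427,368)]])
```

```text
top w [[0.4972, 0.0003, 0.064], [0.5943, 0.0016, 0.064], [0.4975, -0.0922, 0.064], [0.593, -0.0916, 0.064]]
line w [[0.4383, -0.0377, 0.0], [0.439, -0.0492, 0.0], [0.4858, -0.0387, 0.0], [0.4858, -0.0491, 0.0]]
bot s nr fr [[0.5003, -0.0939, 0.0], [0.6001, -0.085, 0.0]]
line s [[0.442, -0.0422, 0.0], [0.4404, -0.0506, 0.0], [0.493, -0.0442, 0.0], [0.4909, -0.0528, 0.0]]
left box s [[0.4985, 0.0586, 0.0], [0.4965, 0.1562, 0.0]]
left box d [[0.5964, 0.1445, 0.0], [0.4931, 0.1464, 0.0], [0.4947, 0.0478, 0.0]]
```

```bash
python3 -c "
from workcell import job,get_state
print(get_state()['clock'],get_state()['wrist_force'].round(1)); print(job.hand_in())"
```

```text
25.25 [ 0.  -0.   0.3]
the job is handed in; nothing more can be done
None
```

The stamped box, which was the right one, now stands centred on the dispatch line. I handed the job in at about 25 s of the 72 s allowed.

- **Tipping:** I tipped the left box to about 60° and saw a plain underside. I then tipped the right box to about 57° and saw the ring-and-bar stamp. Both came down flat. The highest tip force I read was about 28 N.
- **Moving the stamped box:** I pushed it about 185 mm along the rail with two fingertips on its right wall.
- **Last checks:**
  - The stamped box is centred about 2 mm from the middle of the line and about 52 mm in front of the rail.
  - The left box shifted only about 3–5 mm, up against the rail.
  - Tin, weight, tape roll and eraser look undisturbed; I judged this by eye and did not re-measure them.
  - The gripper is about 0.2 m up, touching nothing.
- **Disagreements:**
  - The first approach pose, pitched 45°, was out of reach because joint 3 hit its limit, so I used a steeper pitch.
  - The cameras disagreed by a few millimetres, and box widths came out up to about 6 mm small in the wrist view. Both are well within the tolerances.

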